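Clamp the sharpening stone under the ball-knob hold-down

ROBOT

A 6-joint arm with a two-finger parallel gripper is mounted at the origin on the work surface. World frame = base frame: x ahead of the robot, y to its left, z up, the work surface at z = 0. Lengths are in m, angles in rad, forces in N, time in s.
With the tool pointing down it reaches from about 0.375 to 0.925 m from the base axis. Payload 5.7 kg.
Tool frame: the origin (TCP) lies at the very end of the fingers, on their centre line; the grasp point (between the pads) lies 19 mm behind it (ctrl.grasp_offset is the z of the grasp point in the tool frame, in m); z points along the fingers, y is the line along which they close (so a half turn about z gives the same grasp; the last joint's range is limited). The gripper opens to 85 mm and grips with 20 to 120 N. Pads are 22 mm wide; open, the fingers measure 114 mm over their backs; the gripper's body (76 mm by 85 mm) begins 54 mm behind the grasp point. The pads swing forward as they close: fully open they stand 13 mm farther back than shut.
Start: joints at [-0.115, 0.359, 1.51, -0, 1.272, -0.115], TCP at [0.6, -0, 0.231] pointing down, gripper open.
Joint ranges: [-2.97, 2.97], [-1.01, 2.36], [0.21, 2.38], [-0.96, 4.11], [0.2, 2.71], [-2.98, 2.98]. Speed limits (rad/s): [2.39, 2.39, 3.14, 3.14, 3.14, 3.14].

INTERFACE

Orientations are given as a unit quaternion [x, y, z, w].
In Python, from rig import ctrl gives the robot as it stands.
- The arm moves only by the shell command python3 -m pendant 'ROWS'. ROWS is text: rows parted by semicolons, each of 7 numbers parted by spaces: the turn, a rotation vector about the world's x, y, z in degrees, then the shift along the world's x, y, z in cm, then the opening, from 0 (shut) to 1 (fully open). In form: wx wy wz x y z grip; .... A call has 1 to 10 rows; each row is the pose to reach, as a shift and turn from the pose commanded when the call began; what a row does not reach only later rows make up. A row lasts 1/10 s, in which the tool goes at most 50 mm and 8.59 degrees, less where a joint would pass 70% of its speed; a pose out of reach is approached as far as the arm can. A call with a gripper value outside its range is refused whole. The fingers move at their own pace and stop on an object; the grip force is fixed at half the most. Time passes only in rows, so rows that repeat a pose let the fingers close. It gives the time, the measured TCP pose, the force, the opening and the grip force at its end, in the units of the state.
- ctrl.read_state(): the state, without advancing time (a new reading comes with each control period).
- ctrl.camera(name): name is "scene" or "side" or "wrist"; returns the picture (420x560x3 uint8, red, green, blue); there is no depth.
- ctrl.get_calibration(name): a dict with "intrinsics" (3x3 intrinsics, pixels), "world_to_cam" (4x4, takes a point from world to camera coordinates); the wrist camera has in their place "hand_eye" (4x4, takes a point from camera to tool coordinates, whose origin is the TCP and whose axes are the flange's). Camera axes: x right, y down, z forward; pixel columns grow to the right and rows downward; lengths in m; the calibration is good to about 2 mm. A picture is of the moment at which its call begins: read the wrist's pose just before it. get_calibration takes no time and is no camera call.
- ctrl.finish_job(): hands the job in; it is judged then, once.
The state is a dict: "t": time; "qpos": joint angles; "joint_velocities": joint speeds; "tau": joint torques, N m; "position": TCP position; "tcp_rot": TCP orientation; "contact_force": force on the tool from outside, world axes, zero at the start; "torque": the same for the moment, N m; "opening": finger opening in m; "gripper_force": force on a finger pad.
Only numpy, scipy, OpenCV 4.12 (cv2) and the standard library are available. Lean on these libraries where they do the work, as an engineer would, in place of code of your own. Each camera call takes 0.05 s, during which the arm holds its last target. There are 200 camera calls.

TASK

Get the sharpening stone ready for the kitchen knives: push it straight in under the clamp arm, fully home against the stop, then turn the black ball knob clockwise until the presser foot holds the stone snugly, and let go. The stone is brittle, so stop as soon as you feel the knob stiffen clearly and do not overtighten. Leave the mug, foil pan, brush and tongs where they are.

Things in the scene. Friction and masses are not known exactly. Their poses are not given: they have to be found in the camera images.
- ball_center (a point): centre of the smooth black ball knob, 44 mm in diameter, 118 mm above the counter, on the clamp's arm. The point does not turn with the ball: x axis points from the clamp's open front to the stop, z up along the knob's turning axis. Polished (friction about 0.4): fingers slip unless they close across its widest part, 118 mm up; about 50 N of grip is needed to turn it
- knob_neck (a point): foot of the knob's 14 mm thick neck, on the arm's top, 82 mm up, on the knob's axis; axes as ball_center. The free knob has 0.3 N m of dry friction both ways and stays where it is left. Clockwise from above lowers the presser foot 10 mm per radian; 0.9 to 2.4 rad are needed, so maybe two grasps; its starting turn differs each time and is not measured
- clamp: steel hold-down clamp fixed to the counter, with knob and presser foot; origin on the counter straight below the ball's centre, x axis towards the stop. Its arm, 38 mm wide, 62 to 82 mm up, reaches from 22 mm in front of the ball's axis back to the column, which stands from 54 to 88 mm behind the axis, 50 mm wide, 82 mm high
- press_point (a point): point on the knob's axis, 30 mm up, where the foot (rubber disc, 30 mm across, 7 to 20 mm above it at the start) meets the stone. Sprung foot: past touch each 0.1 rad adds 5 N and 0.05 N m, pushing the knob back anticlockwise. Snug from 6 N, damage above 25 N; aim for 12 to 15 N. At rest dry friction may mask the torque by 0.3 N m either way: compare equal steps, one after another
- stop_face (a point): middle of the stop's rubber front face, 15 mm above the counter, 30 mm behind the ball's axis along the clamp's x axis; the stop is fixed, 80 mm wide and 30 mm high, its x axis as the clamp's
- stone_center (a point): centre of the loose sharpening stone (wooden base, two-coloured top), 180 mm long (x axis), 50 mm wide, 30 mm high; the centre is 15 mm up. It starts in front of the clamp, 50 to 90 mm short of home. Home: far end touching the stop, centre 60 mm in front of the ball's axis and in line. Grip it across its width, 35 mm or more behind the centre, to stay clear of the ball
- stone: the same stone, 0.4 to 0.75 kg; this origin is at the middle of its underside. Its wooden base, the lower 10 mm, is waxed and slides on the counter with a friction of about 0.35; the upper 20 mm grips well
- mug: red enamel mug, 84 mm across and 80 mm high, loose, leave alone; origin at the middle of its underside
- pan: round aluminium foil pan, 164 mm across and 34 mm high, loose, leave alone; origin at the middle of its underside
- brush: silicone brush, blue handle, orange head, 210 mm long along its x axis and 36 mm wide, up to 18 mm high, loose, leave alone; origin on the counter near its middle
- tongs: chrome tongs with black tips, 255 mm long along their x axis and 90 mm wide at the tips, 14 mm high, loose, leave alone; origin on the counter at their middle
There are look-alikes about, which are no part of the job. Of the things like the stone, leave any that is blue; of the rest the larger one is meant.

How it is judged:
On the way:
1. the stone is home against the stop, in line with the clamp and not yet pressed (x of stone_center in the frame of ball_center above -0.065 m and y of stone_center in the frame of ball_center between -0.012 and 0.012 m and angle between the x axis of stone_center and the x axis of ball_center, either way round below 0.09 rad and contact force between clamp and stone below 3 N), for 0.2 s.
At the end, for the whole second after the job is handed in: the stone lies at rest within 5 mm of home against the stop, within 12 mm and 5 degrees of the clamp's line, and the presser foot holds it with at least 6 N after the robot has let go (x of stone_center in the frame of ball_center above -0.065 m and y of stone_center in the frame of ball_center between -0.012 and 0.012 m and angle between the x axis of stone_center and the x axis of ball_center, either way round below 0.09 rad and contact force between clamp and stone above 6 N and linear speed of stone below 0.01 m/s); the robot touches nothing.
It fails at once if the clamp pressed the stone with more than 25 N (contact force between clamp and stone above 25 N).
It fails at once if a bystander (mug, foil pan, brush or tongs) was moved more than 15 mm (distance of any of mug, pan, brush, tongs from where it was at the start of the episode above 0.015 m).
It also fails if it takes over 72 s, if anything falls off the work surface, if the arm or the gripper's body presses on something with over 40 N, if the wrist force passes 120 N, or if a joint passes its speed limit or range.

## Working session

There is one attempt and no reset: what is moved stays moved. The work goes in short steps, Python scripts to look and compute and a shell command to move; the robot and the scene stay as the last step left them, time stands still between calls to the robot, and variables do not carry over. Pictures are saved under pics/ and viewed, at most 10 in all, crops included, and the job is handed in when it is done.

```bash
mkdir -p pics; ls; python3 - <<'E'
from rig import ctrl
import cv2,numpy as np
s=ctrl.read_state();print(s['t'],s['position'],s['tcp_rot'],s['contact_force'],s['torque'])
a=[ctrl.camera(n) for n in("scene","side","wrist")]
for n,i in zip(("scene","side","wrist"),a): cv2.imwrite(f"pics/{n}0.png",i[:,:,::-1])
for n in("scene","side","wrist"): print(n,{k:np.round(v,4).tolist() for k,v in ctrl.get_calibration(n).items() if k in("intrinsics","world_to_cam","hand_eye")})
E
```

```text
pics
0.0 [5.99297935e-01 7.62201873e-05 2.30450739e-01] [ 7.07116513e-01  7.07096423e-01 -5.79429957e-04 -7.41233629e-04] [ 0.48439731 -0.01546318  0.16095148] [-0.0045221   0.04397124 -0.01409126]
scene {'intrinsics': [[433.2784, 0.0, 277.1988], [0.0, 433.2784, 213.0443], [0.0, 0.0, 1.0]], 'world_to_cam': [[0.1808, 0.9835, -0.0074, -0.1435], [0.844, -0.1589, -0.5123, -0.4595], [-0.505, 0.0864, -0.8588, 1.4699], [0.0, 0.0, 0.0, 1.0]]}
side {'intrinsics': [[397.9519, 0.0, 290.3876], [0.0, 397.9519, 206.8486], [0.0, 0.0, 1.0]], 'world_to_cam': [[-0.9859, -0.1673, -0.0081, 0.5992], [-0.0968, 0.6087, -0.7875, 0.0952], [0.1367, -0.7756, -0.6163, 0.8609], [0.0, 0.0, 0.0, 1.0]]}
wrist {'intrinsics': [[338.8373, 0.0, 276.8435], [0.0, 338.8373, 210.1819], [0.0, 0.0, 1.0]], 'hand_eye': [[0.0, -0.9559, -0.2937, 0.0752], [1.0, -0.0001, 0.0006, -0.0003], [-0.0006, -0.2937, 0.9559, -0.1422], [0.0, 0.0, 0.0, 1.0]]}
```

View pics/scene0.png

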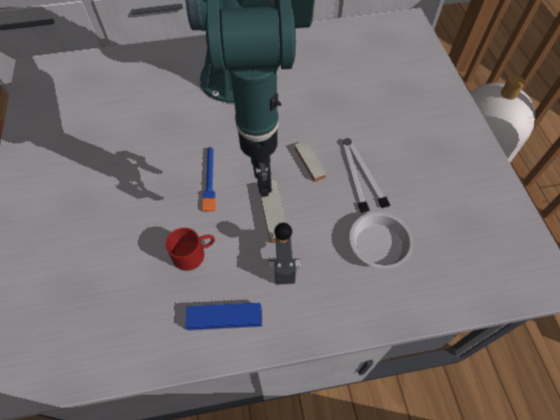

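View pics/side0.png

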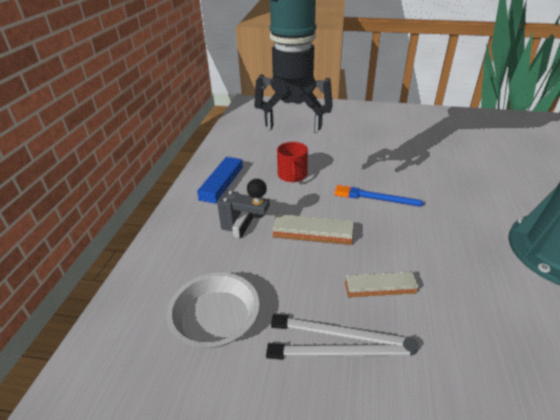

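Candidates for the stone are the large cream/brown one (scene 273,212; side 313,230), the small cream/brown one (scene 310,161; side 381,284) and the blue one (scene 224,316; side 221,179). The first fits: it isn't blue, it is the larger of the rest, and it lies in front of the clamp. I'll confirm in a crop.

```bash
python3 - <<'E'
import cv2,numpy as np
i=cv2.imread("pics/side0.png")[150:310,190:430]
w=cv2.imread("pics/wrist0.png")
a=cv2.resize(i,None,fx=2.33,fy=2.33,interpolation=cv2.INTER_CUBIC)
cv2.imwrite("pics/crop0.png",a)
E
```

```text
(no output)
```

View pics/crop0.png

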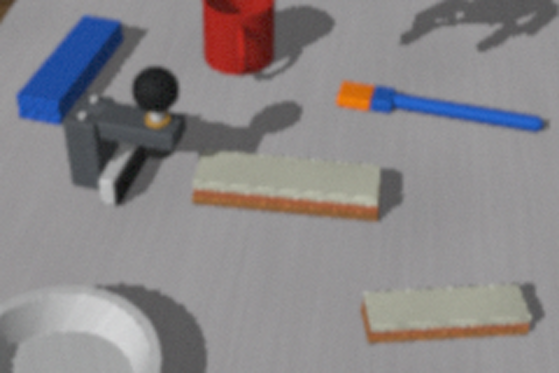

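View pics/wrist0.png

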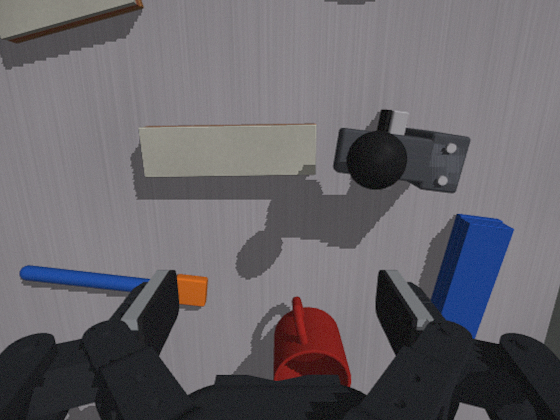

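The crop confirms the large cream/brown stone lying in front of the clamp. In the wrist view its top spans about (140,127) to (316,178), the ball is at (377,160), and the column bolts are at (451,148) and (442,181).

```bash
cat >h.py <<'E'
from rig import ctrl
import cv2,numpy as np
from scipy.spatial.transform import Rotation as R
def pose(s):
    T=np.eye(4);T[:3,:3]=R.from_quat(s['tcp_rot']).as_matrix();T[:3,3]=s['position'];return T
def cam(n,s=None):
    c=ctrl.get_calibration(n);K=np.array(c['intrinsics'])
    return K,(pose(s)@np.array(c['hand_eye']) if n=="wrist" else np.linalg.inv(np.array(c['world_to_cam'])))
def ray(n,uv,z,s=None):
    K,T=cam(n,s);o=[]
    for u,v in np.atleast_2d(uv):
        d=T[:3,:3]@np.linalg.solve(K,[u,v,1]);o.append((T[:3,3]+d*(z-T[2,3])/d[2])[:2])
    return np.array(o)
def stone(im,n,s,near):  # cream top -> center, angle
    h=cv2.cvtColor(im,cv2.COLOR_RGB2LAB).astype(int)
    m=((h[:,:,2]>133)&(h[:,:,1]<130)).astype(np.uint8)
    m=cv2.morphologyEx(m,cv2.MORPH_OPEN,np.ones((3,3)))
    cs,_=cv2.findContours(m,0,1)
    for c in cs:
        if cv2.contourArea(c)<150: continue
        p=ray(n,c[:,0,:],.03,s)
        r=cv2.minAreaRect((p*1000).astype(np.float32))
        print(n,cv2.boundingRect(c),np.round(r[0],1),np.round(r[1],1),r[2])
E
python3 - <<'E'
from h import *
s=ctrl.read_state()
im={n:cv2.imread(f"pics/{n}0.png")[:,:,::-1].copy() for n in("scene","side","wrist")}
for n in im: stone(im[n],n,s,0)
print("corners",ray("wrist",[(140,127),(316,124),(315,175),(145,178)],.03,s))
for n,b in(("scene",(284,232)),("side",(257,188)),("wrist",(377,160))):
    g=(im[n].max(2)<40).astype(np.uint8);u,v=b
    w=np.zeros_like(g);k=35 if n=="wrist" else 12
    w[v-k:v+k,u-k:u+k]=1
    g=cv2.morphologyEx(g*w,cv2.MORPH_OPEN,np.ones((5,5)))
    cs,_=cv2.findContours(g,0,1);c=max(cs,key=cv2.contourArea);ctr,rad=cv2.minEnclosingCircle(c)
    print(n,"ball",ctr,rad,ray(n,[ctr],.118,s))
b=ray("wrist",[(451,148),(442,181)],.084,s);print("bolts",b,b.mean(0))
# arm edges
print("arm edges",ray("wrist",[(345,129),(470,137),(459,192),(334,173)],.082,s))
E
```

```text
side (347, 273, 70, 19) [401.9 179.7] [129.4  39.4] 13.425329208374023
side (273, 216, 80, 22) [549.9  38.3] [174.3  55.9] 0.8489097356796265
side (535, 66, 25, 46) [-254.6 -909. ] [535.   55.1] 64.87138366699219
side (508, 35, 36, 75) [ -229.1 -1155.6] [1023.6  115.1] 72.77819061279297
side (510, 0, 13, 38) [ -416.1 -2073.9] [999.6  67.5] 75.0692367553711
side (481, 0, 31, 108) [ -220.9 -1600.4] [1928.3  104.4] 74.3400650024414
corners [[0.46437339 0.05559254]
 [0.63752411 0.05846842]
 [0.6382209  0.00772112]
 [0.46346675 0.00455915]]
scene ball (282.4130554199219, 231.5869598388672) 8.392247200012207 [[0.67499398 0.03533901]]
side ball (259.5, 189.5) 7.382511615753174 [[0.66642823 0.04164586]]
wrist ball (376.0, 160.0) 30.463191986083984 [[0.67375607 0.03650086]]
bolts [[0.74606512 0.04147076]
 [0.74253421 0.01309703]] [0.74429966 0.0272839 ]
arm edges [[0.65612241 0.05695742]
 [0.76167954 0.05040527]
 [0.75994161 0.00277372]
 [0.64877064 0.01972689]]
```

```bash
python3 -m pendant '0 0 20 -2.5 1 0 1; 0 0 40 -5 2 -2 1; 0 0 60 -8 3 -4 1; 0 0 80 -9.8 3.1 -6 1; 0 0 85 -9.8 3.1 -10 1;0 0 85 -9.8 3.1 -12 1; 0 0 85 -9.8 3.1 -12 1; 0 0 85 -9.8 3.1 -12 1; 0 0 85 -9.8 3.1 -12 1; 0 0 85 -9.8 3.1 -12 1'
python3 - <<'E'
from h import *
s=ctrl.read_state();print(s['position'],R.from_quat(s['tcp_rot']).as_matrix().round(3).tolist(),s['qpos'])
im=ctrl.camera("scene");cv2.imwrite("pics/scene1.png",im[:,:,::-1])
i=ctrl.camera("side");stone(i,"side",s,0);cv2.imwrite("pics/side1.png",i[:,:,::-1])
E
```

```text
t: 1.15
position: [0.5018, 0.031, 0.111]
tcp_rot: [0.041, 0.999, -0.0, -0.0]
contact_force: [-0.7, 0.0, -0.0]
opening: 0.0853
gripper_force: 0.0
[0.50177021 0.03102028 0.11098312] [[-0.997, 0.081, -0.001], [0.081, 0.997, -0.0], [0.001, -0.0, -1.0]] [-7.56463460e-02  3.71203839e-01  1.85163759e+00 -1.60411496e-04
  9.19390132e-01 -1.56510292e+00]
side (347, 273, 70, 19) [401.8 179.5] [129.8  39.6] 13.506296157836914
side (273, 216, 80, 22) [550.   38.3] [174.6  55.9] 0.8489097356796265
side (535, 66, 25, 45) [-252.9 -910.8] [533.1  50.4] 64.87138366699219
side (508, 35, 40, 75) [ -238.2 -1155.7] [1018.   128.1] 72.38959503173828
side (510, 0, 13, 34) [ -425.7 -2113.3] [918.5  69.2] 75.06936645507812
side (481, 0, 30, 108) [ -221.3 -1601. ] [1926.9  105. ] 74.34007263183594
```

```bash
python3 -m pendant '0 0 5.5 0 0.1 -4 1; 0 0 5.5 0 0.1 -7 1; 0 0 5.5 0 0.1 -9 1; 0 0 5.5 0 0.1 -10.5 1; 0 0 5.5 0 0.1 -10.5 1;0 0 5.5 0 0.1 -10.5 1' && python3 -m pendant '0 0 0 0 0 0 0; 0 0 0 0 0 0 0;0 0 0 0 0 0 0;0 0 0 0 0 0 0;0 0 0 0 0 0 0;0 0 0 0 0 0 0;0 0 0 0 0 0 0;0 0 0 0 0 0 0'
```

```text
t: 1.85
position: [0.5019, 0.032, 0.0063]
tcp_rot: [-0.003, 1.0, -0.0, -0.0]
contact_force: [0.3, -0.1, -0.6]
opening: 0.0851
gripper_force: 0.0
t: 2.65
position: [0.5027, 0.0319, 0.0074]
tcp_rot: [-0.004, 1.0, -0.0, 0.001]
contact_force: [-1.0, -0.7, 7.5]
opening: 0.0488
gripper_force: 62.2
```

```bash
python3 -m pendant '0 0 -1.5 0 0.4 0.1 0; 0 0 -3 0.1 0.9 0.1 0; 0 0 -4.5 0.1 1.4 0.1 0; 0 0 -6 0.2 1.9 0.1 0; 0 0 -7.5 0.2 2.3 0.1 0; 0 0 -8.3 0.2 2.6 0.1 0; 0 0 -8.3 0.2 2.6 0.1 0;0 0 -8.3 0.2 2.6 0.1 0'
python3 - <<'E'
from h import *
s=ctrl.read_state();print(s['position'])
a=ctrl.camera("scene");b=ctrl.camera("side");stone(b,"side",s,0);stone(a,"scene",s,0)
c=cv2.resize(b[140:290,190:390],None,fx=3,fy=3);d=cv2.resize(a[130:280,220:320],None,fx=3,fy=3)[:450]
cv2.imwrite("pics/al.png",np.hstack([c[:,:500],d])[:,:,::-1])
E
```

```text
t: 3.45
position: [0.504, 0.0581, 0.0075]
tcp_rot: [0.068, 0.998, 0.0, 0.0]
contact_force: [-0.0, 1.7, -0.2]
opening: 0.0487
gripper_force: 62.9
[0.50398948 0.05812657 0.00747581]
side (347, 273, 70, 19) [401.7 179.6] [129.8  39.2] 13.273178100585938
side (271, 217, 53, 26) [578.4  54. ] [ 56.1 120.8] 81.81526947021484
side (535, 68, 25, 43) [-247.1 -897.3] [507.3  53.4] 65.12074279785156
side (507, 35, 39, 75) [ -234.  -1154.7] [1022.4  121.7] 72.52169036865234
side (510, 0, 13, 37) [ -417.8 -2083.7] [979.7  69.2] 75.06932067871094
side (481, 0, 31, 108) [ -222.3 -1600. ] [1928.3  106.3] 74.25862121582031
```

View pics/al.png

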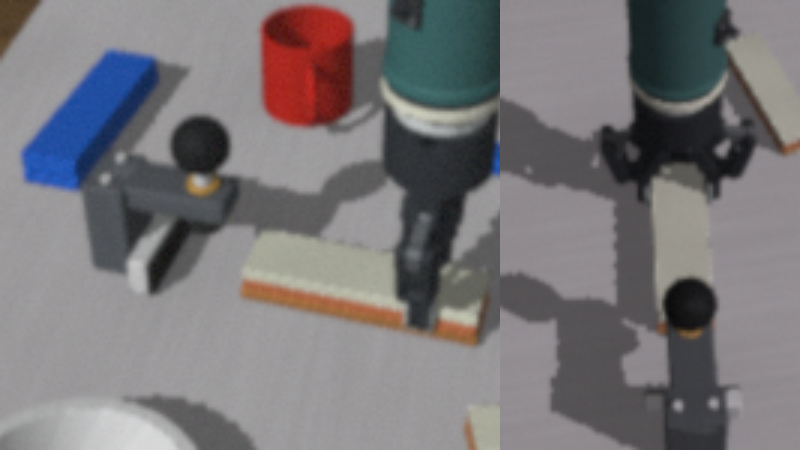

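The crops show the stone gripped, parallel to the clamp arm and in line with it (ball at 690,305 in the right part). Now I push.

```bash
python3 -m pendant '0 0 0 1 -0.13 0 0; 0 0 0 2 -0.25 0 0; 0 0 0 3 -0.38 0 0; 0 0 0 4 -0.51 0 0; 0 0 0 5 -0.64 0 0; 0 0 0 5.3 -0.68 0 0;0 0 0 5.5 -0.7 0 0;0 0 0 5.5 -0.7 0 0' && python3 -m pendant '0 0 0 0.15 -0.02 0 0;0 0 0 0.3 -0.04 0 0;0 0 0 0.4 -0.05 0 0;0 0 0 0.4 -0.05 0 0'
```

```text
t: 4.35
position: [0.5577, 0.0509, 0.0075]
tcp_rot: [0.068, 0.998, -0.0, -0.001]
contact_force: [-4.8, 0.6, 7.4]
opening: 0.0491
gripper_force: 63.8
t: 4.75
position: [0.561, 0.0505, 0.0075]
tcp_rot: [0.068, 0.998, -0.0, -0.002]
contact_force: [-7.1, 0.6, 9.6]
opening: 0.0487
gripper_force: 63.9
```

```bash
for i in 1; do python3 -m pendant '0 0 0 0.1 -0.01 0 0;0 0 0 0.2 -0.025 0 0;0 0 0 0.2 -0.025 0 0'; done; python3 -m pendant '0 0 0 0.1 -0.01 0 0;0 0 0 0.2 -0.025 0 0;0 0 0 0.2 -0.025 0 0'; python3 -m pendant '0 0 0 0.1 -0.01 0 0;0 0 0 0.2 -0.025 0 0;0 0 0 0.2 -0.025 0 0'
```

```text
t: 5.05
position: [0.5629, 0.0503, 0.0074]
tcp_rot: [0.068, 0.998, -0.0, -0.002]
contact_force: [-7.0, 0.5, 8.6]
opening: 0.049
gripper_force: 63.9
t: 5.35
position: [0.565, 0.05, 0.0074]
tcp_rot: [0.068, 0.998, -0.0, -0.002]
contact_force: [-6.2, 1.1, 9.7]
opening: 0.0486
gripper_force: 63.9
t: 5.65
position: [0.5669, 0.0498, 0.0075]
tcp_rot: [0.068, 0.998, -0.0, -0.002]
contact_force: [-6.2, 0.1, 9.1]
opening: 0.0488
gripper_force: 64.1
```

```bash
python3 -m pendant '0 0 0 0.1 -0.01 0 0;0 0 0 0.2 -0.025 0 0;0 0 0 0.2 -0.025 0 0'; python3 -m pendant '0 0 0 0.1 -0.01 0 0;0 0 0 0.2 -0.025 0 0;0 0 0 0.2 -0.025 0 0'
```

```text
t: 5.95
position: [0.5668, 0.0498, 0.0075]
tcp_rot: [0.068, 0.998, -0.0, -0.004]
contact_force: [-12.3, 1.3, 13.4]
opening: 0.0485
gripper_force: 64.6
t: 6.25
position: [0.5668, 0.0498, 0.0074]
tcp_rot: [0.068, 0.998, -0.0, -0.005]
contact_force: [-15.7, 1.6, 19.4]
opening: 0.0488
gripper_force: 65.2
```

```bash
python3 -m pendant '0 0 0 -0.3 0.04 0 0; 0 0 0 -0.3 0.04 0 1;0 0 0 -0.3 0.04 0 1;0 0 0 -0.3 0.04 0 1;0 0 0 -0.3 0.04 0 1;0 0 0 -0.3 0.04 2 1;0 0 0 -0.3 0.04 6 1;0 0 0 -3 0 10 1;0 0 0 -6 0 14 1;0 0 0 -9 0 18 1' && python3 -m pendant '0 0 8 -1 0 4 1;0 0 8 -1 0 4 1'
python3 - <<'E'
from h import *
s=ctrl.read_state();print(s['position'],s['qpos'],s['torque'])
im={n:ctrl.camera(n) for n in("scene","side")}
stone(im["side"],"side",s,0);stone(im["scene"],"scene",s,0)
c=cv2.resize(im["side"][140:290,190:390],None,fx=3,fy=3);d=cv2.resize(im["scene"][130:280,220:320],None,fx=3,fy=3)[:450]
cv2.imwrite("pics/home.png",np.hstack([c[:,:500],d])[:,:,::-1])
for n in im: cv2.imwrite(f"pics/{n}2.png",im[n][:,:,::-1])
E
```

```text
t: 7.25
position: [0.4822, 0.0492, 0.1885]
tcp_rot: [0.068, 0.998, -0.0, -0.0]
contact_force: [0.9, -0.3, 0.3]
opening: 0.0856
gripper_force: 0.0
t: 7.45
position: [0.4749, 0.0492, 0.2324]
tcp_rot: [-0.004, 1.0, -0.0, 0.005]
contact_force: [0.6, -1.0, 0.9]
opening: 0.0855
gripper_force: 0.0
[0.47491133 0.0492255  0.23242307] [-4.14402041e-02  1.75252380e-01  1.77030656e+00 -1.21477826e-04
  1.18669598e+00 -1.61920931e+00] [-0.03012079 -0.00272019 -0.02140319]
side (347, 273, 70, 19) [401.8 179.6] [129.9  39.4] 13.273176193237305
side (244, 216, 80, 26) [613.5  49.2] [ 56.5 176.3] 81.9906997680664
side (534, 66, 26, 46) [-251.3 -909.5] [536.8  51.9] 64.90953063964844
side (342, 45, 35, 12) [  508.3 -1240. ] [101.2 209.4] 59.83637619018555
side (508, 35, 35, 75) [ -230.5 -1155.3] [1023.1  103.9] 71.11077117919922
side (510, 0, 13, 35) [ -422.  -2099.6] [931.6  69.2] 75.06932067871094
side (481, 0, 30, 108) [ -220.5 -1602. ] [1925.5  102.8] 74.34007263183594
```

View pics/home.png

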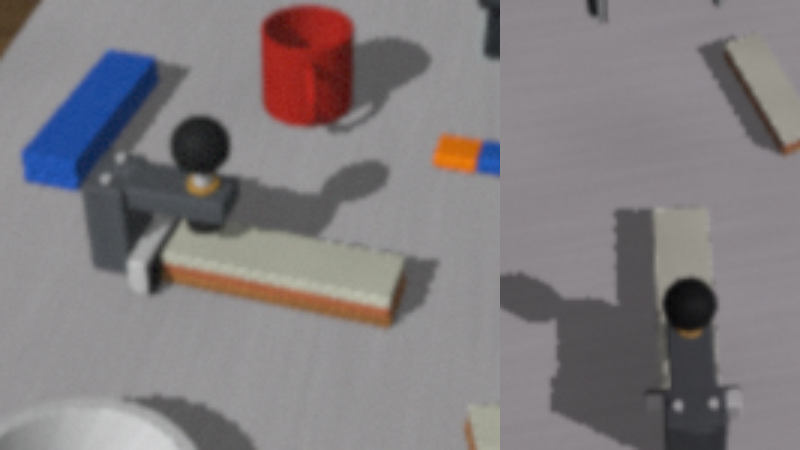

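The stone now lies home: its far end is against the stop at (160,265) in the left part and it is parallel to the arm. Next I check the ball with the wrist camera from nearer.

```bash
python3 -m pendant '0 0 0 4 -0.3 0 1;0 0 0 8 -0.6 0 1;0 0 0 12.5 -1.3 0 1;0 0 0 12.5 -1.3 0 1;0 0 0 12.5 -1.3 0 1;0 0 0 12.5 -1.3 0 1'
python3 - <<'E'
from h import *
s=ctrl.read_state();im=ctrl.camera("wrist");cv2.imwrite("pics/w3.png",im[:,:,::-1])
K,T=cam("wrist",s);p=np.linalg.inv(T)@[.674,.0365,.118,1];uv=K@p[:3];uv=(uv/uv[2])[:2];print("pred",uv)
g=(im.max(2)<45).astype(np.uint8);g=cv2.morphologyEx(g,cv2.MORPH_OPEN,np.ones((9,9)))
for c in cv2.findContours(g,0,1)[0]:
    if cv2.contourArea(c)>400:
        ctr,r=cv2.minEnclosingCircle(c);print(ctr,r,cv2.contourArea(c)/(np.pi*r*r),ray("wrist",[ctr],.118,s))
b=ctrl.camera("side")
E
```

```text
t: 8.15
position: [0.5964, 0.0364, 0.2254]
tcp_rot: [-0.001, 1.0, 0.0, -0.002]
contact_force: [-0.1, 0.9, 0.6]
opening: 0.0848
gripper_force: 0.0
pred [276.38246077 297.61371329]
(279.5, 387.0) 281.3259582519531 0.1501855288742896 [[0.76690931 0.03959948]]
(277.0, 291.5) 34.94648742675781 0.5732803203080165 [[0.66823154 0.03699849]]
(504.0, 164.5) 18.768423080444336 0.5973048170248608 [[0.5617035  0.20485276]]
```

View pics/w3.png

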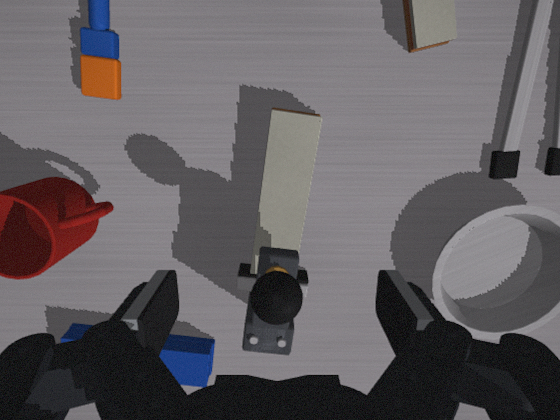

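The ball is at (276,298), exactly where I predicted it, so its position (0.674, 0.0365) is confirmed.

```bash
python3 -m pendant '0 0 0 4 0 0 1;0 0 0 7.8 0 0 1;0 0 0 7.8 0 -3 1;0 0 0 7.8 0 -4 1;0 0 0 7.8 0 -4 1;0 0 0 7.8 0 -4 1'
```

```text
t: 8.85
position: [0.6748, 0.0364, 0.1877]
tcp_rot: [-0.002, 1.0, -0.0, -0.0]
contact_force: [0.1, 0.1, 0.5]
opening: 0.0857
gripper_force: 0.0
```

```bash
python3 -m pendant '0 0 0 -0.1 0 -3 1;0 0 0 -0.1 0 -6 1;0 0 0 -0.1 0 -8 1;0 0 0 -0.1 0 -9 1;0 0 0 -0.1 0 -9 1;0 0 0 -0.1 0 -9 1' && python3 -m pendant '0 0 0 0 0 0 0;0 0 0 0 0 0 0;0 0 0 0 0 0 0;0 0 0 0 0 0 0;0 0 0 0 0 0 0;0 0 0 0 0 0 0;0 0 0 0 0 0 0;0 0 0 0 0 0 0;0 0 0 0 0 0 0'; python3 -c "
from rig import ctrl
s=ctrl.read_state();print(s['torque'],s['qpos'])"
```

```text
t: 9.45
position: [0.6758, 0.0362, 0.0988]
tcp_rot: [-0.002, 1.0, -0.0, 0.001]
contact_force: [0.5, -0.2, -0.4]
opening: 0.0852
gripper_force: 0.0
t: 10.35
position: [0.6756, 0.0361, 0.0986]
tcp_rot: [-0.002, 1.0, -0.0, 0.001]
contact_force: [-1.3, 0.1, 5.9]
opening: 0.0412
gripper_force: 59.8
[-0.11649544  0.24547362  0.07505172] [-4.84228356e-02  5.93190743e-01  1.46410736e+00 -3.75647047e-04
  1.08277487e+00 -1.62263924e+00]
```

```bash
cat >r.py <<'E'
from h import *
s=ctrl.read_state();y=lambda s:np.degrees(2*np.arctan2(s['tcp_rot'][0],s['tcp_rot'][1]))
a=[]
print("yaw %.2f tz %.3f tau6 %.3f"%(y(s),s['torque'][2],s['tau'][5]), np.round(s['torque'],2),"q6 %.2f open %.4f"%(s['qpos'][5],s['opening']))
E
python3 r.py; python3 -m pendant '0 0 -3 0 0 0 0;0 0 -6 0 0 0 0;0 0 -9 0 0 0 0;0 0 -12 0 0 0 0;0 0 -15 0 0 0 0'; python3 r.py;python3 -m pendant '0 0 -3 0 0 0 0;0 0 -6 0 0 0 0;0 0 -9 0 0 0 0;0 0 -12 0 0 0 0;0 0 -15 0 0 0 0'; python3 r.py
```

```text
yaw -0.21 tz 0.075 tau6 0.004 [-0.12  0.25  0.08] q6 -1.62 open 0.0412
t: 10.85
position: [0.6755, 0.0357, 0.0986]
tcp_rot: [0.129, 0.992, -0.001, 0.001]
contact_force: [-0.5, -1.2, 6.5]
opening: 0.0418
gripper_force: 59.8
yaw 14.88 tz 0.336 tau6 -0.390 [-0.31  0.3   0.34] q6 -1.36 open 0.0418
t: 11.35
position: [0.6753, 0.0353, 0.0986]
tcp_rot: [0.258, 0.966, -0.001, 0.001]
contact_force: [-1.8, -3.1, 6.0]
opening: 0.0418
gripper_force: 59.8
yaw 29.87 tz 0.258 tau6 -0.387 [-0.51  0.37  0.26] q6 -1.10 open 0.0418
```

```bash
python3 -m pendant '0 0 -3 0 0 0 0;0 0 -6 0 0 0 0;0 0 -9 0 0 0 0'|grep -E "force"; python3 r.py;python3 -m pendant '0 0 -3 0 0 0 0;0 0 -6 0 0 0 0'|grep contact; python3 r.py;python3 -m pendant '0 0 -3 0 0 0 0;0 0 -6 0 0 0 0'|grep contact; python3 r.py
```

```text
contact_force: [-3.0, -4.4, 7.8]
gripper_force: 59.9
yaw 38.87 tz 0.301 tau6 -0.386 [-0.57  0.39  0.3 ] q6 -0.94 open 0.0416
contact_force: [-3.8, -4.2, 7.2]
yaw 44.87 tz 0.312 tau6 -0.385 [-0.61  0.44  0.31] q6 -0.84 open 0.0416
contact_force: [-2.7, -5.3, 6.6]
yaw 50.87 tz 0.268 tau6 -0.384 [-0.7   0.49  0.27] q6 -0.73 open 0.0411
```

```bash
python3 -m pendant '0 0 -3 0 0 0 0;0 0 -6 0 0 0 0'|grep contact; python3 r.py;python3 -m pendant '0 0 -3 0 0 0 0;0 0 -6 0 0 0 0'|grep contact; python3 r.py
```

```text
contact_force: [-3.4, -4.9, 7.5]
yaw 56.87 tz 0.294 tau6 -0.383 [-0.78  0.62  0.29] q6 -0.63 open 0.0418
contact_force: [-4.0, -5.0, 7.3]
yaw 62.87 tz 0.300 tau6 -0.383 [-0.81  0.63  0.3 ] q6 -0.52 open 0.0416
```

```bash
python3 - <<'E'
from h import *
b=ctrl.camera("side");cv2.imwrite("pics/foot.png",cv2.resize(b[170:240,210:310],None,fx=5,fy=5,interpolation=2)[:,:,::-1])
E
```

```text
(no output)
```

View pics/foot.png

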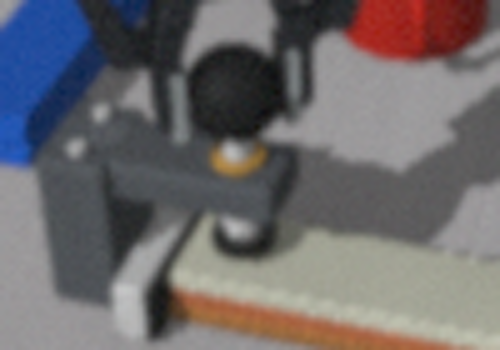

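The picture shows the ball gripped at (235,90), with the rod and the foot disc at (243,240) visibly lowered, so the knob does turn with the fingers. I go on in equal steps.

```bash
python3 -m pendant '0 0 -3 0 0 0 0;0 0 -6 0 0 0 0'|grep contact; python3 r.py;python3 -m pendant '0 0 -3 0 0 0 0;0 0 -6 0 0 0 0'|grep contact; python3 r.py
```

```text
contact_force: [-5.0, -5.5, 8.1]
yaw 68.87 tz 0.320 tau6 -0.410 [-0.83  0.7   0.32] q6 -0.42 open 0.0418
contact_force: [-5.2, -6.3, 8.9]
yaw 74.87 tz 0.246 tau6 -0.383 [-0.87  0.79  0.25] q6 -0.31 open 0.0416
```

```bash
python3 -m pendant '0 0 -3 0 0 0 0;0 0 -6 0 0 0 0'|grep contact; python3 r.py
```

```text
contact_force: [-5.2, -5.8, 9.4]
yaw 80.87 tz 0.333 tau6 -0.382 [-0.86  0.85  0.33] q6 -0.21 open 0.0418
```

```bash
python3 -m pendant '0 0 -3 0 0 0 0;0 0 -6 0 0 0 0'|grep contact; python3 r.py; python3 -m pendant '0 0 -3 0 0 0 0;0 0 -6 0 0 0 0'|grep contact; python3 r.py
```

```text
contact_force: [-5.6, -6.4, 8.4]
yaw 86.87 tz 0.316 tau6 -0.383 [-0.88  0.85  0.32] q6 -0.10 open 0.0418
contact_force: [-6.4, -5.5, 9.8]
yaw 92.87 tz 0.279 tau6 -0.383 [-0.88  0.96  0.28] q6 0.00 open 0.0412
```

```bash
python3 - <<'E'
from h import *
b=ctrl.camera("side");cv2.imwrite("pics/side4.png",b[:,:,::-1])
f=cv2.resize(cv2.imread("pics/foot.png",0),(100,70),interpolation=cv2.INTER_AREA)
print(f[38:58,46:51].mean(1).round().astype(int))
for p in("side2","side4"): print(p,cv2.imread(f"pics/{p}.png",0)[208:228,256:261].mean(1).round().astype(int))
E
```

```text
[ 87  83  83  81  84 103 135 154 147 114  72  46  48  86 131 155 161 163
 169 178]
side2 [ 84  81  80  78  76  69  53  41  43  77 128 150 156 154 155 157 157 157
 165 174]
side4 [ 87  83  82  81  85 102 136 158 162 159 144 108  64  43  62 105 141 161
 169 179]
```

The foot has kept moving down with the turn, so the fingers are not slipping and the foot is not touching yet.

```bash
python3 -m pendant '0 0 -3 0 0 0 0;0 0 -6 0 0 0 0'|grep contact; python3 r.py; python3 -m pendant '0 0 -3 0 0 0 0;0 0 -6 0 0 0 0'|grep contact; python3 r.py
```

```text
contact_force: [-6.9, -5.3, 10.7]
yaw 98.87 tz 0.377 tau6 -0.395 [-0.86  1.08  0.38] q6 0.11 open 0.0417
contact_force: [-7.1, -5.4, 10.7]
yaw 104.86 tz 0.389 tau6 -0.318 [-0.79  1.11  0.39] q6 0.21 open 0.0413
```

```bash
python3 -m pendant '0 0 -1.5 0 0 0 0;0 0 -3 0 0 0 0'|grep contact; python3 r.py; python3 -m pendant '0 0 0 0 0 0 0'|grep contact; python3 r.py;  python3 -m pendant '0 0 0 0 0 0 0'|grep contact; python3 r.py
```

```text
contact_force: [-7.4, -6.6, 11.0]
yaw 107.79 tz 0.382 tau6 0.065 [-0.79  1.18  0.38] q6 0.26 open 0.0416
contact_force: [-7.2, -5.3, 10.2]
yaw 107.80 tz 0.139 tau6 0.328 [-0.85  1.14  0.14] q6 0.26 open 0.0414
contact_force: [-8.1, -5.8, 9.9]
yaw 107.77 tz 0.089 tau6 0.111 [-0.93  1.15  0.09] q6 0.26 open 0.0414
```

```bash
python3 - <<'E'
from h import *
for k in range(3):
    b=ctrl.camera("side");cv2.imwrite(f"pics/side5{k}.png",b[:,:,::-1])
f=cv2.resize(cv2.imread("pics/foot.png",0),(100,70),interpolation=cv2.INTER_AREA)
P={"63":f[38:58,46:51]}
for p in("side2","side4","side50","side51","side52"): P[p]=cv2.imread(f"pics/{p}.png",0)[208:228,256:261]
for k,a in P.items():
    a=a.mean(1);w=np.clip(110-a[8 if k!="side2" else 5:],0,None) ;i=np.arange(len(w))+(8 if k!="side2" else 5)
    print(k,a.round().astype(int),"dark centroid %.2f"%((w*i).sum()/w.sum()))
E
python3 r.py
```

```text
63 [ 87  83  83  81  84 103 135 154 147 114  72  46  48  86 131 155 161 163
 169 178] dark centroid 11.39
side2 [ 84  81  80  78  76  69  53  41  43  77 128 150 156 154 155 157 157 157
 165 174] dark centroid 6.97
side4 [ 87  83  82  81  85 102 136 158 162 159 144 108  64  43  62 105 141 161
 169 179] dark centroid 13.05
side50 [ 86  84  83  81  84 102 136 157 164 164 155 123  77  46  50  90 134 159
 169 179] dark centroid 13.38
side51 [ 87  83  82  81  84 102 136 158 163 163 156 123  77  49  51  90 135 159
 168 179] dark centroid 13.38
side52 [ 87  85  81  82  82 101 136 157 163 164 155 122  77  48  53  89 135 158
 169 178] dark centroid 13.38
yaw 107.77 tz 0.070 tau6 0.102 [-0.83  1.12  0.07] q6 0.26 open 0.0416
```

The foot moved only 0.33 px over the last 15°, where a free knob would have given about 0.9 px. Touch was therefore at about 98°, and the moving torque has risen by 0.08 N m. That puts the force at about 8 N, so I add 5° in small steps.

```bash
python3 -m pendant '0 0 -1.2 0 0 0 0;0 0 -2.4 0 0 0 0'|grep contact; python3 r.py; python3 -m pendant '0 0 -1.3 0 0 0 0;0 0 -2.6 0 0 0 0'|grep contact; python3 r.py
python3 - <<'E'
from h import *
for k in range(2):
    b=ctrl.camera("side")
    a=cv2.cvtColor(b,cv2.COLOR_RGB2GRAY)[208:228,256:261].mean(1);w=np.clip(110-a[8:],0,None);print((w*np.arange(8,20)).sum()/w.sum())
E
```

```text
contact_force: [-7.9, -5.6, 10.6]
yaw 110.18 tz 0.433 tau6 0.123 [-0.83  1.12  0.43] q6 0.30 open 0.0419
contact_force: [-7.7, -5.2, 10.7]
yaw 112.78 tz 0.411 tau6 0.132 [-0.72  1.16  0.41] q6 0.35 open 0.0417
13.346111719605696
13.346871569703625
```

The foot no longer moves and the moving torque is about 0.12 N m above free, so the force is about 12 N. I release and retreat upward.

```bash
python3 -m pendant '0 0 0 0 0 0 1;0 0 0 0 0 0 1;0 0 0 0 0 0 1;0 0 0 0 0 0 1;0 0 0 0 0 0 1;0 0 0 0 0 2 1;0 0 0 0 0 6 1;0 0 0 0 0 10 1;0 0 0 -4 0 12 1;0 0 0 -8 0 12 1'; python3 - <<'E'
from h import *
b=ctrl.camera("side");s=ctrl.read_state()
a=cv2.cvtColor(b,cv2.COLOR_RGB2GRAY)[208:228,256:261].mean(1);w=np.clip(110-a[8:],0,None);print((w*np.arange(8,20)).sum()/w.sum(),s['contact_force'],s['opening'])
cv2.imwrite("pics/end.png",np.hstack([cv2.resize(b[140:340,190:430],(600,500))])[:,:,::-1])
E
```

```text
t: 16.0
position: [0.5976, 0.0361, 0.221]
tcp_rot: [0.833, 0.553, 0.003, 0.002]
contact_force: [-0.8, 0.3, 0.2]
opening: 0.0852
gripper_force: 0.0
13.358695652173912 [-8.78557954  0.56762    -1.93515785] 0.0852040735056827
```

View pics/end.png

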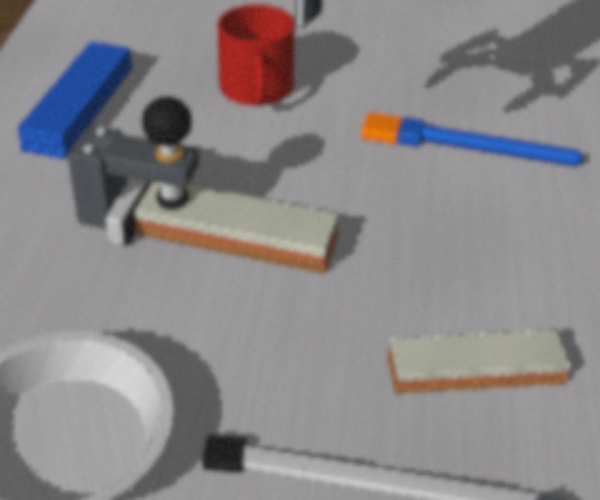

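The stone is home against the stop with the foot down on it at (172,195), the robot is clear, and the bystanders have not moved.

```bash
python3 -m pendant '0 0 0 0 0 0 1;0 0 0 0 0 0 1;0 0 0 0 0 0 1' | grep contact; python3 -c "
from rig import ctrl
print(ctrl.finish_job())"
```

```text
contact_force: [-0.2, 0.2, -0.1]
the job is handed in; nothing more can be done
None
```

The stone is home against the stop and held by the presser foot at an estimated 12 N, judged from knob torque and foot travel; the gripper is clear, the bystanders visible in the last picture were unmoved, and the job was handed in at about 16 s (no verdict came back).

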